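# Turn the draining plate over against the back-rest

## Robot

A 6-joint arm with a two-finger parallel gripper is mounted at the origin on the work surface; the furniture and walls round the work are solid. World frame = base frame: x ahead of the robot, y to its left, z up, the work surface at z = 0. Lengths are in m, angles in rad, forces in N, time in s.
With the tool pointing down it reaches from about 0.25 to 0.725 m from the base axis. Payload 9.7 kg.
Tool frame: the origin (TCP) lies at the very end of the fingers, on their centre line; the grasp point (between the pads) lies 19 mm behind it; z points along the fingers, y is the line along which they close (so a half turn about z gives the same grasp; the last joint's range is limited). The gripper opens to 85 mm and grips with 20 to 120 N. Pads are 22 mm wide; open, the fingers measure 114 mm over their backs; the gripper's body (76 mm by 85 mm) begins 54 mm behind the grasp point. The pads swing forward as they close: fully open they stand 13 mm farther back than shut.
Start: joints at [-1.302, 0.087, 0.176, 1.66, 0, 1.571], TCP at [0.146, -0.53, 0.231] pointing down, gripper open.
Joint ranges: [-3.13, 3.13], [-0.85, 1.81], [-1.15, 1.24], [-2.2, 2.28], [-1.44, 1.52], [-3.14, 3.14]. Speed limits (rad/s): [2.22, 2.22, 2.57, 3.14, 3.14, 3.14].

## Interface

Orientations are given as [roll, pitch, yaw] about the fixed x, y, z axes, in that order (R = Rz(yaw) Ry(pitch) Rx(roll)).
In Python, from workcell import r gives the robot as it stands.
- The arm moves only by the shell command python3 jog.py 'ROWS'. ROWS is 1 to 10 rows, parted by a bar, with the numbers parted by spaces; each row has 7 numbers: dx, dy, dz in fractions of the full range, 1 being 0.3 m, then a rotation vector rx, ry, rz in fractions of the full range, 1 being 360 degrees, then the finger opening in m; each row shifts and turns the commanded pose from where the row before left it, along the tool's axes as they then stand; what a row does not reach is not made up. A row lasts 1/12 s, in which the tool goes at most 0.0417 m and 0.125 rad, less where a joint would pass 70% of its speed; a pose out of reach is approached as far as the arm can. The fingers move at their own pace and stop on an object; the grip force is fixed at half the most. Time passes only in rows, so rows that do not move let the fingers close. It prints the time, the measured TCP pose, the force, the opening and the grip force at its end. Input that does not fit is refused with a message, and nothing moves.
- r.get_state(): the state, without advancing time (a new reading comes with each control period).
- r.capture(name): name is "scene" or "top" or "wrist"; returns the picture (400x640x3 uint8, red, green, blue); there is no depth.
- r.calibration(name): a dict with "intrinsics" (3x3 intrinsics, pixels), "distortion" ([k1, k2, p1, p2, k3] as OpenCV has them; the pictures are not rectified), "R" (3x3) and "t" (3): a world point X has camera coordinates R X + t. Camera axes: x right, y down, z forward; pixel columns grow to the right and rows downward; lengths in m; the calibration is good to about 2 mm. A picture is of the moment at which its call begins: read the wrist's pose just before it. calibration takes no time and is no camera call; for the wrist camera it gives the pose at the moment of the call.
- r.close_job(): hands the job in; it is judged then, once.
The state is a dict: "time": time; "q": joint angles; "qvel": joint speeds; "effort": joint torques, N m; "eef_pos": TCP position; "orientation": TCP orientation; "ft_force": force on the tool from outside, world axes, zero at the start; "torque": the same for the moment, N m; "grip_width": finger opening in m; "grip_force": force on a finger pad.
Only numpy, scipy, OpenCV 4.12 (cv2) and the standard library are available. Lean on these libraries where they do the work, as an engineer would, in place of code of your own. Each camera call takes 0.05 s, during which the arm holds its last target. There are 200 camera calls.

## Task

The grey plate in the draining stand lies ribbed side up; turn it over in its stand so that the smooth side is up. It is too wide to grasp, so lever its free front edge up until the plate stands leaning against the back-rest, then draw its lower edge out to the front and let the plate down under control, without letting it slam. Leave it lying flat, fully seated on both ledges between the front stops and the back-rest, and do not disturb the things around it.

Things in the scene. Friction and masses are not known exactly. Their poses are not given: they have to be found in the camera images.
- stand: fixed steel draining stand, 150 mm long (x), 152 mm wide (y), 175 mm high; origin on the bench under its middle, x points level from the open front to the back-rest. The plate rests on two white ledges (y = 55 to 69 mm either side, tops at z = 45 mm) inside two side rails (inner faces y = +-69 mm, tops z = 59 mm). Floor of the drip pan between them at z = 7 mm
- front_gap (a point): middle of the stand's front opening, on the line of the two front stops' inner faces, at ledge height (stand x = -66.5, z = 45 mm). The stops stand only on the ledges' front ends and rise 12 mm above them; between the ledges (110 mm) the front is open down to the pan, so fingers can reach under the plate's front edge
- rest_base (a point): foot of the back-rest's face at ledge height, mid width (stand x = 60.5, z = 45 mm). From here the 5 mm sheet slopes back 0.21 rad (12 degrees) from vertical and is 134 mm long up the slope. A window 90 mm wide (y = +-45 mm) is open from its foot to 84 mm up the slope, with free room behind it
- plate: loose stiff grey plastic plate, 120 (x) by 130 (y) by 8 mm, 0.2 to 0.4 kg; origin in its very middle, 49 mm above the bench when seated, either side up. +z face: six ribs 3 mm high along x that fit between the ledges; -z face smooth. Starts ribs up, its x along the stand's x. Play in the stand: 4 mm each side, 7 mm front to back. It slides easily on the stand (friction about 0.3)
- slot (a point): centre of the plate's hand slot, a through opening 38 mm (plate x) by 70 mm (plate y) whose centre is 24 mm from the plate's middle towards plate +x, at mid thickness. The bar between slot and edge is 17 mm wide. At the start the slot is at the back-rest end
- slot_edge (a point): middle of the plate's edge next to the slot (plate x = +60 mm), at mid thickness; at the start it lies by the foot of the back-rest, and the plate stands on it when levered up; at the end it lies at the front
- far_edge (a point): middle of the other edge (plate x = -60 mm), at mid thickness: the free edge at the open front at the start, the one to lever up
- beaker: clear beaker, 74 mm wide, 94 mm high, a bystander; origin under its middle
- yellow_bottle: small bottle with a yellow cap, 44 mm wide, 107 mm high, a bystander; origin under its middle
- carton: small white and blue carton, 45 x 67 x 52 mm, a bystander; origin under its middle
- petri_a: petri dish, 88 mm wide, 14 mm high, a bystander; origin under its middle

How it is judged:
By the outcome, as a careful person would: the job done as asked, in the order asked, and still so for the second after the job is handed in, with the robot touching nothing.
It also fails if it takes over 64 s, if anything falls off the work surface, if the arm or the gripper's body presses on something with over 40 N, if the wrist force passes 120 N, or if a joint passes its speed limit or range.

## Working session

There is one attempt and no reset: what is moved stays moved. The work goes in short steps, Python scripts to look and compute and a shell command to move; the robot and the scene stay as the last step left them, time stands still between calls to the robot, and variables do not carry over. Pictures are saved under pics/ and viewed, at most 10 in all, crops included, and the job is handed in when it is done.

```bash
ls; mkdir -p pics; python3 - <<'E'
from workcell import r
import cv2,numpy as np
s=r.get_state();print(s)
for n in("scene","top"):
    im=r.capture(n);cv2.imwrite(f"pics/{n}0.png",im[:,:,::-1])
    c=r.calibration(n);print(n,c)
E
```

```text
jog.py
pics
workcell.py
{'time': 0.0, 'q': array([-1.30200025e+00,  8.74697046e-02,  1.75128049e-01,  1.65980318e+00,
        5.77053211e-06,  1.57079499e+00]), 'qvel': array([ 0.00060119,  0.0008    , -0.00075773, -0.00021819, -0.00091143,
        0.00061397]), 'effort': array([ 2.30277619e-03, -5.20389891e+01,  4.64802575e+01,  1.64141954e-02,
       -2.74197527e-05, -1.00885674e-05]), 'eef_pos': array([ 0.14600396, -0.53002603,  0.23057466]), 'orientation': array([-3.14024414e+00, -5.77232954e-06,  2.68797406e-01]), 'ft_force': array([-0.09538181, -0.00172525, -0.39330257]), 'torque': array([0.01477557, 0.03120334, 0.03130586]), 'grip_force': 0.0, 'grip_width': 0.0856135800080329}
scene {'intrinsics': array([[444.93046453,   0.        , 322.10094931],
       [  0.        , 444.93046453, 203.4080643 ],
       [  0.        ,   0.        ,   1.        ]]), 'distortion': array([-0.03140792,  0.        ,  0.        ,  0.        ,  0.        ]), 'R': array([[-0.51224623, -0.85869131,  0.01590694],
       [-0.40371264,  0.22440171, -0.88693854],
       [ 0.75803688, -0.46075275, -0.46161347]]), 't': array([0.32278978, 0.28776699, 0.96233953])}
top {'intrinsics': array([[410.03186467,   0.        , 323.10108637],
       [  0.        , 410.03186467, 204.7481172 ],
       [  0.        ,   0.        ,   1.        ]]), 'distortion': array([-0.00873655,  0.        ,  0.        ,  0.        ,  0.        ]), 'R': array([[ 0.01368311, -0.99985352,  0.01028129],
       [-0.99847033, -0.01421361, -0.05343198],
       [ 0.05357029, -0.00953445, -0.99851856]]), 't': array([0.02389856, 0.57001339, 1.15889996])}
```

View pics/scene0.png

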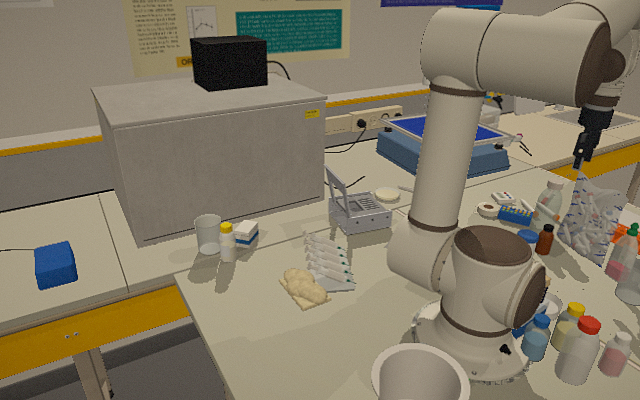

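View pics/top0.png

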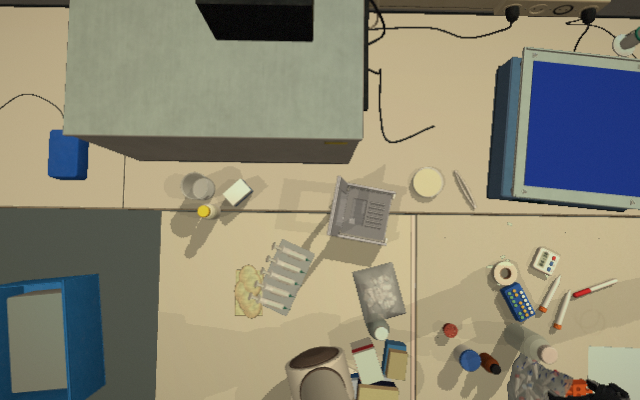

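The scene view shows the stand at about (360,205) with its back-rest on the left. In the top view it is at about (363,210), with the back-rest to the left (world +y) and the open front to the right (-y). The beaker, bottle and carton are at about (200,190)–(237,192), and the petri dish is at (428,182). I'll crop in closer.

```bash
python3 - <<'E'
import cv2,numpy as np
a=cv2.imread("pics/top0.png")[165:255,315:405];b=cv2.imread("pics/scene0.png")[160:240,315:405]
b=cv2.copyMakeBorder(b,0,10,0,0,cv2.BORDER_CONSTANT)
cv2.imwrite("pics/crop0.png",np.hstack([cv2.resize(x,(400,400),interpolation=cv2.INTER_CUBIC) for x in(a,b)]))
E
```

```text
(no output)
```

View pics/crop0.png

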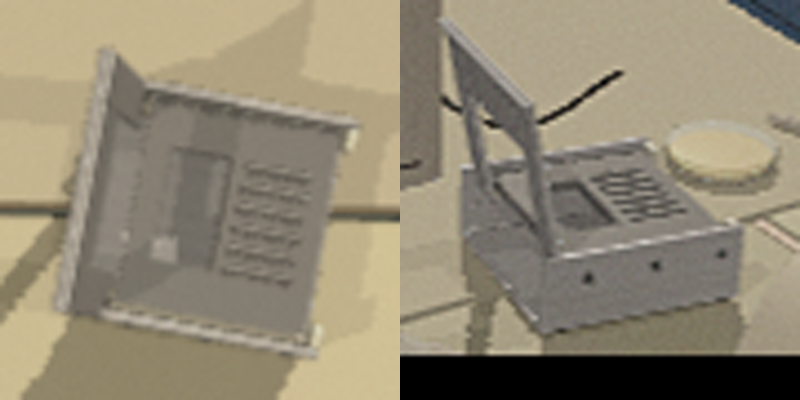

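The crops show the plate ribs up and the slot next to the back-rest. In full-image pixels, the rail front ends are at about (395,192) and (387,245) and the back-rest top corners at about (339,176) and (329,235). I'll work out a coarse stand pose and find where the wrist camera sits.

```bash
cat > h.py <<'E'
from workcell import r
import cv2,numpy as np
from scipy.spatial.transform import Rotation as Ro
def ray(n,px,c=None):
    c=c or r.calibration(n);u=cv2.undistortPoints(np.array(px,float).reshape(-1,1,2),c["intrinsics"],c["distortion"])[:,0]
    d=np.c_[u,np.ones(len(u))]@c["R"];return -c["R"].T@c["t"],d
def onz(n,px,z,c=None):
    o,d=ray(n,px,c);return o+d*((np.asarray(z)-o[2])/d[:,2])[:,None]
def tri(o1,d1,o2,d2):
    d1=d1/np.linalg.norm(d1);d2=d2/np.linalg.norm(d2)
    t=np.linalg.lstsq(np.c_[d1,-d2],o2-o1,rcond=None)[0];a,b=o1+t[0]*d1,o2+t[1]*d2
    return (a+b)/2,np.linalg.norm(a-b)
def Rt(): return Ro.from_euler("xyz",r.get_state()["orientation"]).as_matrix()
E
python3 - <<'E'
from h import *
np.set_printoptions(precision=3,suppress=True)
print(onz("top",[(394.9,192.4),(386.6,244.9)],[.059]*2))
print(onz("top",[(338.6,175.8),(328.5,234.8)],[.175]*2))
print("petri",onz("top",[(428,182)],[.0]),"cab",onz("top",[(350,162),(140,162)],[0,0]),"carton",onz("top",[(237,192)],[.05]))
# two-view: backrest top corners, rail front corner near
f=lambda p:(315+p[0]*.225,160+p[1]*.225)
s=[f((443-400,18)),f((533-400,105)),f((742-400,228))]
t=[(338.6,175.8),(328.5,234.8),(386.6,244.9)]
for a,b in zip(s,t):
    o1,d1=ray("scene",[a]);o2,d2=ray("top",[b]);print(tri(o1,d1[0],o2,d2[0]))
c=r.calibration("wrist");st=r.get_state();R=Rt()
print("cam in tool",R.T@(-c["R"].T@c["t"]-st["eef_pos"]),"\n",c["R"]@R,R, c["intrinsics"][0,0])
E
```

```text
[[ 0.604 -0.166  0.059]
 [ 0.459 -0.144  0.059]]
[[ 0.634 -0.004  0.175]
 [ 0.487  0.019  0.175]]
petri [[ 0.641 -0.273  0.   ]] cab [[ 0.696 -0.045  0.   ]
 [ 0.687  0.566  0.   ]] carton [[0.6   0.272 0.05 ]]
(array([ 0.633, -0.006,  0.171]), np.float64(0.0034945166743158857))
(array([0.486, 0.017, 0.17 ]), np.float64(0.00407739420043268))
(array([ 0.459, -0.145,  0.052]), np.float64(0.00026904255688267023))
cam in tool [ 0.084  0.    -0.142] 
 [[ 0.     1.    -0.   ]
 [-0.947  0.    -0.32 ]
 [-0.32   0.     0.947]] [[ 0.964  0.266 -0.   ]
 [ 0.266 -0.964  0.001]
 [ 0.    -0.001 -1.   ]] 310.7306701204394
```

The rows are not in the units I measure in: shifts go in shares of 0.3 m and turns go in shares of 360 degrees. I convert before sending: -0.01 m / 0.3 = -0.0333, -0.1152 rad / 6.2832 = -0.0183.

```bash
python3 jog.py '0 0 -0.0333 0 0 -0.0183 0.085 | 0 0 -0.0333 0 0 -0.0183 0.085 | 0 0 -0.0333 0 0 -0.0183 0.085 | 0 0 -0.0333 0 0 -0.0183 0.085 | 0 0 -0.0333 0 0 -0.0183 0.085 | 0 0 -0.0333 0 0 -0.0183 0.085 | 0 0 -0.0333 0 0 -0.0183 0.085 | 0 0 -0.0333 0 0 -0.0183 0.085 | 0 0 -0.0333 0 0 -0.0183 0.085 | 0 0 -0.0333 0 0 -0.0183 0.085'
python3 jog.py '0.0933 0.0833 0 0 0 0 0.085 | 0.0933 0.0833 0 0 0 0 0.085 | 0.0933 0.0833 0 0 0 0 0.085 | 0.0933 0.0833 0 0 0 0 0.085 | 0.0933 0.0833 0 0 0 0 0.085 | 0.0933 0.0833 0 0 0 0 0.085 | 0.0933 0.0833 0 0 0 0 0.085 | 0.0933 0.0833 0 0 0 0 0.085 | 0.0933 0.0833 0 0 0 0 0.085 | 0.0933 0.0833 0 0 0 0 0.085'
python3 -c "
from h import *
print(r.get_state()['q'])"
```

```text
time: 0.93
eef_pos: [0.146, -0.5302, 0.3314]
orientation: [-3.141, -0.001, 1.427]
ft_force: [1.1, -1.0, 0.5]
grip_width: 0.085
grip_force: 0.0
time: 1.77
eef_pos: [0.4362, -0.2892, 0.3311]
orientation: [-3.141, -0.0, 1.421]
ft_force: [-0.1, -1.4, -0.4]
grip_width: 0.0848
grip_force: 0.0
[-5.85413794e-01  8.64885309e-02  3.74273511e-01  1.85887899e+00
 -3.20997466e-05  1.13536050e+00]
```

To row units: 0.032 m / 0.3 = 0.1067, 0.012 m / 0.3 = 0.04.

```bash
python3 jog.py '0.1067 0.04 0 0 0 0 0.05 | 0.1067 0.04 0 0 0 0 0 | 0.1067 0.04 0 0 0 0 0 | 0.1067 0.04 0 0 0 0 0 | 0.1067 0.04 0 0 0 0 0 | 0.1067 0.04 0 0 0 0 0 | 0 0 0 0 0 0 0 | 0 0 0 0 0 0 0'
python3 - <<'E'
from h import *
import pickle
c=r.calibration("wrist");im=r.capture("wrist");pickle.dump((c,im),open("w1.pkl","wb"));cv2.imwrite("pics/w1.png",im[:,:,::-1])
E
```

```text
time: 2.43
eef_pos: [0.5355, -0.1101, 0.3305]
orientation: [-3.14, -0.0, 1.424]
ft_force: [-0.5, -0.7, 0.3]
grip_width: 0.0002
grip_force: 0.0
```

View pics/w1.png

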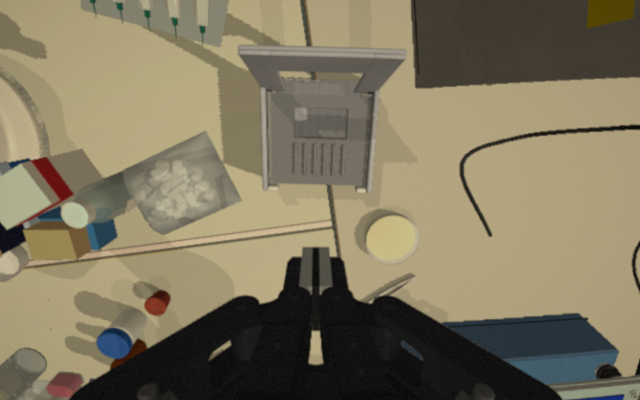

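The wrist view shows the stand at columns 240–405 and rows 45–192, with the back-rest at the top. The stops are near (272,189) and (364,190), the plate front edge is at about row 183, and the petri dish is at (390,238). I'll enlarge this region.

```bash
python3 - <<'E'
import cv2
a=cv2.imread("pics/w1.png")[40:200,225:420]
cv2.imwrite("pics/w1c.png",cv2.resize(a,None,fx=3.7,fy=3.7,interpolation=cv2.INTER_CUBIC))
E
```

```text
(no output)
```

View pics/w1c.png

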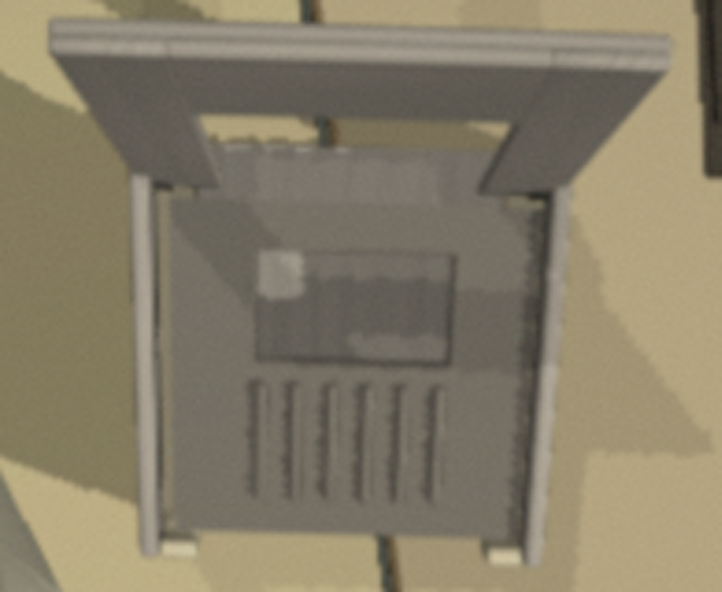

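The enlarged crop gives usable corners: rail front ends at (141,553) and (541,564), plate front edge from (168,527) to (520,538), and slot corners at (257,250), (455,257), (448,365) and (255,358). I'll compute the pose from these.

```bash
cat > p.py <<'E'
from h import *
import pickle
np.set_printoptions(precision=4,suppress=True)
c,_=pickle.load(open("w1.pkl","rb"))
f=lambda P:[(225+(p[0]+.5)/3.7-.5,40+(p[1]+.5)/3.7-.5) for p in P]
rail=onz("",f([(141,553),(541,564),(132,178),(569,188)]),[.059]*4,c)
pl=onz("",f([(168,527),(520,538),(257,250),(455,257),(448,365),(255,358)]),[.053]*6,c)
top=onz("",f([(50,20),(670,40)]),[.175]*2,c)
print(rail,"\n",pl,"\n",top)
print("rail len",np.linalg.norm(rail[0]-rail[2]),np.linalg.norm(rail[1]-rail[3]),"w",np.linalg.norm(rail[0]-rail[1]),np.linalg.norm(top[0]-top[1]),"plate w",np.linalg.norm(pl[0]-pl[1]),"slot",np.linalg.norm(pl[2]-pl[3]),np.linalg.norm(pl[3]-pl[4]))
ys=(rail[0]-rail[1])+(rail[2]-rail[3])*0+(top[0]-top[1])
ys+= (rail[2]-rail[3]); yaw=np.arctan2(ys[1],ys[0])-np.pi/2
xd=rail[2]-rail[0]+rail[3]-rail[1]; print("yaw",yaw,"rails",np.arctan2(xd[1],xd[0]),"slot",[np.arctan2(*(pl[a]-pl[b])[1::-1]) for a,b in((2,5),(3,4))])
S=np.array([np.cos(yaw),np.sin(yaw)])
m=(rail[0]+rail[1])/2; o=m[:2]+.075*S; print("origin from front rails",o)
tm=(top[0]+top[1])/2; print("from rest top",tm[:2]-S*(.0605+.131*np.tan(.21)+.005))
Y=np.array([-S[1],S[0]])
for n,P in(("pl",pl),("top",top),("rail",rail)):print(n,np.c_[(P[:,:2]-o)@S,(P[:,:2]-o)@Y])
b=onz("",f([(340,150),(340,150)]),[.007,.045],c);print("back row",(b[:,:2]-o)@S)
E
python3 p.py
```

```text
[[ 0.4587 -0.1403  0.059 ]
 [ 0.6069 -0.1665  0.059 ]
 [ 0.4819 -0.009   0.059 ]
 [ 0.6288 -0.0339  0.059 ]] 
 [[ 0.4695 -0.1333  0.053 ]
 [ 0.6008 -0.1571  0.053 ]
 [ 0.5197 -0.0389  0.053 ]
 [ 0.5882 -0.0514  0.053 ]
 [ 0.5813 -0.0885  0.053 ]
 [ 0.5127 -0.0758  0.053 ]] 
 [[ 0.4887  0.0235  0.175 ]
 [ 0.6334 -0.0022  0.175 ]]
rail len 0.13333660426799207 0.13437711330729296 w 0.15057894735565583 0.1470234659359823 plate w 0.13341285370956224 slot 0.06963123337590028 0.03775709502149896
yaw 1.3977255564174262 rails 1.4014097835003745 slot [np.float64(1.3843309831534536), np.float64(1.3880953408994015)]
origin from front rails [ 0.5457 -0.0795]
from rest top [ 0.545  -0.0814]
pl [[-0.0661  0.0658]
 [-0.0669 -0.0676]
 [ 0.0356  0.0327]
 [ 0.0351 -0.037 ]
 [-0.0027 -0.0366]
 [-0.0021  0.0332]]
top [[ 0.0916  0.0739]
 [ 0.0912 -0.0731]]
rail [[-0.0748  0.0753]
 [-0.0752 -0.0753]
 [ 0.0585  0.075 ]
 [ 0.0592 -0.074 ]]
back row [0.0714 0.0698]
```

To row units: 0.03 m / 0.3 = 0.1, -0.025 m / 0.3 = -0.0833, 0.0065 rad / 6.2832 = 0.001.

```bash
python3 jog.py '-0.0833 0.004 0.1 0 0 0.001 0 | -0.0833 0.004 0.1 0 0 0.001 0 | -0.0833 0.004 0.1 0 0 0.001 0 | -0.0833 0.004 0.1 0 0 0.001 0'
python3 jog.py '0 0 0 0 0.0185 0 0 | 0 0 0 0 0.0185 0 0 | 0 0 0 0 0.0185 0 0 | 0 0 0 0 0.0185 0 0 | 0 0 0 0 0.0185 0 0 | 0 0 0 0 0.0185 0 0 | 0 0 0 0 0.0185 0 0 | 0 0 0 0 0.0185 0 0 | 0 0 0 0 0.0185 0 0'
cat >> h.py <<'E'
YAW=1.398;O=np.array([.5455,-.080,0]);W=Ro.from_euler("z",YAW).as_matrix()
np.set_printoptions(precision=4,suppress=True)
def st():
    s=r.get_state();T=W.T@Rt();print("t",round(s["time"],2),"stand tcp mm",1e3*(W.T@(s["eef_pos"]-O)),"phi",np.degrees(np.arctan2(T[0,2],-T[2,2])).round(1),"q",s["q"],"F",W.T@s["ft_force"],"w",s["grip_width"]);print("T\n",T)
    return 1e3*(W.T@(s["eef_pos"]-O)),T
E
python3 -c "
from h import *
st()"
```

```text
time: 2.82
eef_pos: [0.5227, -0.2133, 0.2101]
orientation: [3.141, 0.0, 1.393]
ft_force: [0.1, 0.3, 0.1]
grip_width: 0.0003
grip_force: 0.0
time: 3.57
eef_pos: [0.5234, -0.2134, 0.2123]
orientation: [3.136, -1.051, 1.396]
ft_force: [-0.6, 1.5, -0.6]
grip_width: -0.0004
grip_force: 0.0
t 3.57 stand tcp mm [-135.1827   -1.1547  212.304 ] phi 60.2 q [-0.7619  0.617   0.462   2.179   0.8125  0.6457] F [ 1.3644  0.8302 -0.5675] w -0.00040285478459792636
T
 [[ 0.4969 -0.0076  0.8678]
 [-0.0012 -1.     -0.0081]
 [ 0.8678  0.003  -0.4969]]
```

```bash
python3 jog.py '-0.0833 0 0.064 0 0 0 0 | -0.0833 0 0.064 0 0 0 0 | -0.0833 0 0.064 0 0 0 0 | -0.0833 0 0.064 0 0 0 0 | -0.0833 0 0.064 0 0 0 0 | -0.0833 0 0.064 0 0 0 0 | 0 0 0 0 0 0 0'
python3 -c "
from h import *
st()"
```

```text
time: 4.15
eef_pos: [0.5257, -0.1861, 0.0184]
orientation: [-3.13, -1.05, 1.383]
ft_force: [-0.8, 0.7, -1.7]
grip_width: -0.0005
grip_force: 0.0
t 4.15 stand tcp mm [-107.8983    1.2476   18.3871] phi 60.1 q [-0.7268  0.699   0.2035  1.8167  0.8299  0.6851] F [ 0.5161  0.878  -1.6896] w -0.0004725210177875226
T
 [[ 0.4978 -0.0041  0.8673]
 [-0.0072 -1.     -0.0006]
 [ 0.8673 -0.006  -0.4978]]
```

To row units: 0.0101 m / 0.3 = 0.0337, 0.0077 m / 0.3 = 0.0257.

```bash
python3 jog.py '0.0257 0 0.0337 0 0 0 0 | 0.0257 0 0.0337 0 0 0 0 | 0.0257 0 0.0337 0 0 0 0 | 0.0257 0 0.0337 0 0 0 0 | 0 0 0 0 0 0 0'
python3 - <<'E'
from h import *
st()
im=r.capture("wrist");cv2.imwrite("pics/w2.png",im[:,:,::-1])
E
```

```text
time: 4.57
eef_pos: [0.5373, -0.136, 0.0317]
orientation: [3.139, -1.046, 1.398]
ft_force: [-1.1, 0.1, -1.1]
grip_width: 0.0002
grip_force: 0.7
t 4.57 stand tcp mm [-56.6189  -1.5076  31.7001] phi 59.9 q [-0.6541  0.608   0.1074  1.7418  0.8761  0.7667] F [-0.124   1.0953 -1.0635] w 0.0002019795979128212
T
 [[ 0.5011 -0.0022  0.8654]
 [ 0.0001 -1.     -0.0026]
 [ 0.8654  0.0014 -0.5011]]
```

View pics/w2.png

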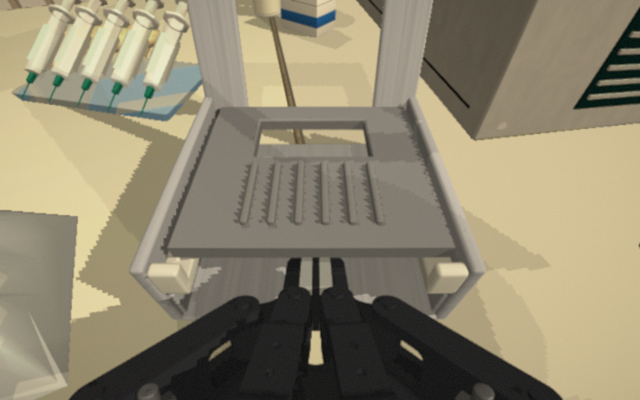

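The wrist view shows the closed fingers at (315,270), under the middle of the plate's front edge (row 250), with both stops clear. Next I'll compute the lever path.

```bash
cat > lev.py <<'E'
from h import *
import sys
p,T=st()
n=np.array([.5,.866]);zt=np.array([.866,-.5])
def tcp(th):
    t=np.radians(th);u=np.array([-np.cos(t),np.sin(t)]);A=np.array([60.5-8*np.sin(t)-min(0,np.cos(t))*-1.7*0,45+max(0,-8*np.cos(t))])
    C=A+120*u+14*zt if th<30 else A+106*u
    return C-11*n
prev=p[[0,2]]
for th in [float(x) for x in sys.argv[1:]]:
    g=tcp(th);d=(g-prev)/1e3;prev=g
    print(th,g,"row",[round(float(d@n),4),0,round(float(d@zt),4)])
E
python3 lev.py 6 12 18 24 30 36 42 48 54 60 66 72 78 84 88 92 96 100 102
```

```text
t 4.62 stand tcp mm [-57.3537  -1.4506  31.3757] phi 59.9 q [-0.6552  0.6092  0.1085  1.7425  0.8753  0.7654] F [ 0.1163  0.2059 -1.2079] w 2.8189009580077465e-05
T
 [[ 0.5012 -0.0021  0.8653]
 [ 0.0003 -1.     -0.0026]
 [ 0.8653  0.0015 -0.5012]]
6.0 [-53.0549  41.0174] row [0.0105, 0, -0.0011]
12.0 [-51.917   53.4234] row [0.0113, 0, -0.0052]
18.0 [-49.4749  65.556 ] row [0.0117, 0, -0.004]
24.0 [-45.7553  77.2824] row [0.012, 0, -0.0026]
30.0 [-40.7987  88.474 ] row [0.0122, 0, -0.0013]
36.0 [-35.4581  97.7792] row [0.0107, 0, -0.0]
42.0 [-29.1264 106.4018] row [0.0106, 0, 0.0012]
48.0 [-21.873  114.2474] row [0.0104, 0, 0.0024]
54.0 [-13.7774 121.2298] row [0.0101, 0, 0.0035]
60.0 [ -4.9282 127.2727] row [0.0097, 0, 0.0046]
66.0 [  4.5776 132.3098] row [0.0091, 0, 0.0057]
72.0 [ 14.6357 136.286 ] row [0.0085, 0, 0.0067]
78.0 [ 25.1362 139.1576] row [0.0077, 0, 0.0077]
84.0 [ 35.9638 140.8933] row [0.0069, 0, 0.0085]
88.0 [ 43.3055 141.4094] row [0.0041, 0, 0.0061]
92.0 [ 50.7042 141.6886] row [0.0039, 0, 0.0063]
96.0 [ 58.1238 141.7295] row [0.0037, 0, 0.0064]
100.0 [ 65.5282 141.2528] row [0.0033, 0, 0.0067]
102.0 [ 69.2135 140.8209] row [0.0015, 0, 0.0034]
```

To row units: 0.0122 m / 0.3 = 0.0407, 0.012 m / 0.3 = 0.04.

```bash
python3 jog.py '0.02 0 0 0 0 0 0 | 0.0167 0 -0.0033 0 0 0 0 | 0.0367 0 -0.0167 0 0 0 0 | 0.039 0 -0.0133 0 0 0 0 | 0.04 0 -0.0087 0 0 0 0 | 0.0407 0 -0.0043 0 0 0 0 | 0.0357 0 0 0 0 0 0 | 0.0353 0 0.004 0 0 0 0'
python3 lev.py 48 54 60
```

```text
time: 5.28
eef_pos: [0.5422, -0.1087, 0.1066]
orientation: [3.14, -1.046, 1.396]
ft_force: [0.5, -1.5, -0.0]
grip_width: -0.0001
grip_force: 0.7
t 5.28 stand tcp mm [-28.8326  -1.7153 106.5927] phi 59.9 q [-0.6139  0.5005  0.1126  1.8146  0.9014  0.8189] F [-1.3925 -0.7259 -0.0269] w -7.077065895107375e-05
T
 [[ 0.5008 -0.0034  0.8656]
 [-0.0009 -1.     -0.0034]
 [ 0.8656  0.0009 -0.5008]]
48.0 [-21.873  114.2474] row [0.0101, 0, 0.0022]
54.0 [-13.7774 121.2298] row [0.0101, 0, 0.0035]
60.0 [ -4.9282 127.2727] row [0.0097, 0, 0.0046]
```

```bash
python3 - <<'E'
from h import *
a=r.capture("wrist");b=r.capture("scene")[150:250,280:440]
cv2.imwrite("pics/m1.png",np.hstack([cv2.resize(a,(400,250)),cv2.resize(b,(400,250),interpolation=cv2.INTER_CUBIC)])[:,:,::-1])
E
```

```text
(no output)
```

View pics/m1.png

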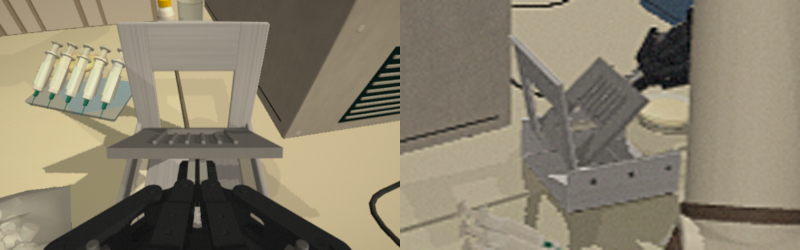

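Both views show the plate raised to about 45°, square in the stand, with the finger under it. I'll continue levering and go slower near the top.

The rows are not in the units I measure in: shifts go in shares of 0.3 m and turns go in shares of 360 degrees. I convert before sending: 0.0101 m / 0.3 = 0.0337, 0.0097 m / 0.3 = 0.0323.

```bash
python3 jog.py '0.0337 0 0.0073 0 0 0 0 | 0.0337 0 0.0117 0 0 0 0 | 0.0323 0 0.0153 0 0 0 0 | 0.0303 0 0.019 0 0 0 0 | 0.0283 0 0.0223 0 0 0 0 | 0.0257 0 0.0257 0 0 0 0 | 0.023 0 0.0283 0 0 0 0 | 0.0067 0 0.01 0 0 0 0 | 0.0067 0 0.01 0 0 0 0'
python3 jog.py '0.0043 0 0.007 0 0 0 0 | 0.0043 0 0.007 0 0 0 0 | 0.0043 0 0.007 0 0 0 0 | 0.004 0 0.007 0 0 0 0 | 0.004 0 0.007 0 0 0 0 | 0.004 0 0.007 0 0 0 0 | 0.0037 0 0.0073 0 0 0 0 | 0.0037 0 0.0073 0 0 0 0 | 0 0 0 0 0 0 0'
python3 lev.py 102
python3 - <<'E'
from h import *
a=r.capture("wrist");b=r.capture("scene")[150:250,280:440]
cv2.imwrite("pics/m2.png",np.hstack([cv2.resize(a,(400,250)),cv2.resize(b,(400,250),interpolation=cv2.INTER_CUBIC)])[:,:,::-1])
E
```

```text
time: 6.13
eef_pos: [0.5545, -0.0371, 0.1401]
orientation: [3.141, -1.047, 1.396]
ft_force: [0.2, -0.3, -0.1]
grip_width: -0.0002
grip_force: 0.0
time: 6.88
eef_pos: [0.558, -0.0186, 0.1398]
orientation: [3.142, -1.047, 1.395]
ft_force: [-0.1, -0.6, 0.4]
grip_width: -0.0002
grip_force: 0.0
t 6.88 stand tcp mm [ 62.6703  -1.753  139.7732] phi 60.0 q [-0.47    0.3458 -0.0039  1.6861  0.9765  1.0263] F [-0.5858 -0.0214  0.4234] w -0.00020253504692355637
T
 [[ 0.5005 -0.0029  0.8657]
 [-0.0014 -1.     -0.0025]
 [ 0.8658  0.     -0.5005]]
102.0 [ 69.2135 140.8209] row [0.0042, 0, 0.0051]
```

View pics/m2.png

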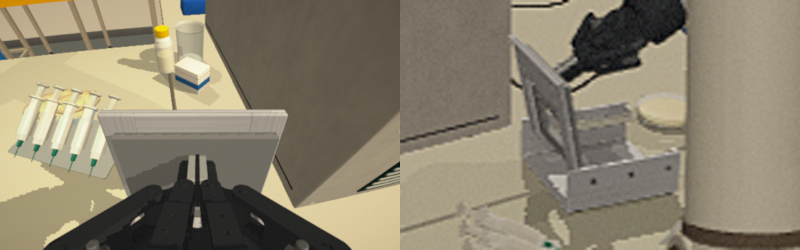

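The plate is near upright and at the back-rest. I'll push gently to confirm contact, then back off.

To row units: 0.002 m / 0.3 = 0.0067, 0.0012 m / 0.3 = 0.004.

```bash
python3 jog.py '0.004 0 0.0067 0 0 0 0 | 0.004 0 0.0067 0 0 0 0 | 0.004 0 0.0067 0 0 0 0 | 0 0 0 0 0 0 0'
python3 jog.py '0 0 -0.0667 0 0 0 0 | 0 0 -0.1 0 0 0 0.02 | 0 0 -0.1 0 0 0 0.036 | -0.05 0 -0.0833 0 0 0 0.036 | -0.0667 0 -0.0667 0 0 0 0.036 | 0 0 0 0 0 0 0.036'
python3 - <<'E'
from h import *
st()
import pickle
c=r.calibration("wrist");im=r.capture("wrist");pickle.dump((c,im),open("w3.pkl","wb"));b=r.capture("scene")[150:250,280:440]
cv2.imwrite("pics/m3.png",np.vstack([im[:230,150:550],cv2.resize(b,(400,250),interpolation=cv2.INTER_CUBIC)])[:,:,::-1])
E
```

```text
time: 7.32
eef_pos: [0.5586, -0.017, 0.1398]
orientation: [3.139, -1.039, 1.394]
ft_force: [-20.2, -48.0, 9.1]
grip_width: -0.0003
grip_force: 25.8
time: 7.82
eef_pos: [0.5366, -0.1398, 0.1705]
orientation: [-3.14, -1.047, 1.39]
ft_force: [0.0, 1.1, -0.3]
grip_width: 0.0363
grip_force: 0.0
t 7.82 stand tcp mm [-60.415   -1.5163 170.4565] phi 60.0 q [-0.6602  0.5071  0.2411  1.9803  0.8747  0.765 ] F [ 1.1047  0.1806 -0.3262] w 0.03631658514921495
T
 [[ 0.5004 -0.0065  0.8658]
 [-0.0041 -1.     -0.0051]
 [ 0.8658 -0.001  -0.5004]]
```

View pics/m3.png

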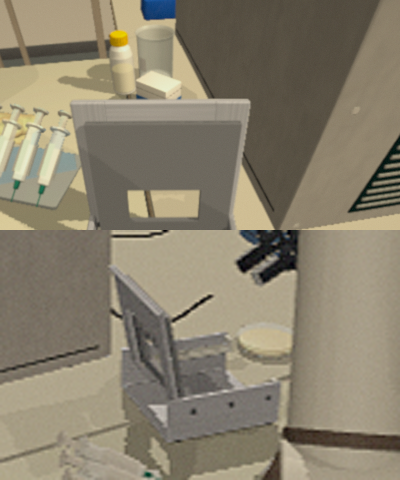

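The push met firm contact, so the plate leans on the back-rest with its slot window visible at columns 278–350, rows 190–218. I'll get edge positions from column profiles.

```bash
python3 - <<'E'
import pickle,numpy as np,cv2
c,im=pickle.load(open("w3.pkl","rb"))
g=cv2.cvtColor(im,cv2.COLOR_RGB2GRAY)
for u in(245,262,300,335,370,378):
    p=g[:,u-2:u+3].mean(1);d=p[3:]-p[:-3]
    pk=[(i+1,int(d[i])) for i in range(85,330) if abs(d[i])>14 and abs(d[i])==max(abs(d[max(0,i-4):i+5]))]
    print(u,pk)
for v in (150,205):
    p=g[v-2:v+3].mean(0);d=p[3:]-p[:-3]
    print("row",v,[(i+1,int(d[i])) for i in range(200,430) if abs(d[i])>14 and abs(d[i])==max(abs(d[max(0,i-4):i+5]))])
E
```

```text
245 [(90, 54), (103, -37), (120, -33), (226, 16), (232, 14), (273, -41)]
262 [(93, 50), (120, -38), (233, 25), (241, 41), (257, -49), (295, -67)]
300 [(86, -75), (99, 51), (120, -38), (189, 34), (201, -14), (216, 19), (233, 26), (241, 43), (269, -17)]
335 [(86, -16), (103, -37), (120, -35), (189, 71), (216, -61), (233, 24), (268, -19), (283, 18), (292, -18)]
370 [(98, 96), (120, -30), (233, 45), (257, -57), (264, 22), (289, -47)]
378 [(98, 97), (119, -30), (260, -53), (288, -49)]
row 150 [(209, -60), (227, -81), (387, 44), (393, -66)]
row 205 [(206, -25), (237, -21), (278, 90), (295, -108), (302, 74), (347, -83), (379, 44), (412, -88), (418, -27)]
```

```bash
python3 - <<'E'
from h import *
import pickle
from scipy.optimize import least_squares
c,_=pickle.load(open("w3.pkl","rb"))
o,d=ray("",[(335,234),(335,190.5),(335,121.5),(335,217.5)],c)
o=1e3*(W.T@(o-O));d=d@W;print("cam",o)
d=d[:,[0,2]];d/=np.linalg.norm(d,axis=1)[:,None];o2=o[[0,2]]
def f(p,idx=(0,1,2),s=(0,55,120)):
    return [np.cross(np.array([p[0],p[1]])+k*np.array([np.sin(p[2]),np.cos(p[2])])-o2,d[i]) for i,k in zip(idx,s)]
print(least_squares(f,[52,46,.2]).x)
print("az=46",least_squares(lambda q:f([q[0],46.5,q[1]]),[52,.2]))
o3,d3=ray("",[(227,150),(392,150),(278.5,205),(348,205)],c);d3=d3@W
# lateral: intersect with plane front face
n=np.array([-np.cos(.19),0,np.sin(.19)]);A=np.array([52.5,0,46.5])
for k in d3: print(o+k*((A-o)@n)/(k@n))
E
```

```text
cam [-142.0701   -2.8855  312.5688]
[33.882  61.1835  0.1389]
az=46      message: `ftol` termination condition is satisfied.
     success: True
      status: 2
         fun: [ 4.157e-01 -1.066e+00  7.744e-01]
           x: [ 4.365e+01  2.620e-01]
        cost: 0.9542714313972711
         jac: [[-8.193e-01  0.000e+00]
               [-7.315e-01 -2.914e+01]
               [-5.670e-01 -4.011e+01]]
        grad: [ 6.915e-08  1.005e-04]
  optimality: 0.00010048307945121406
 active_mask: [ 0.000e+00  0.000e+00]
        nfev: 5
        njev: 5
[ 70.059   73.274  137.8012]
[ 69.9046 -71.475  136.9981]
[58.3389 32.6877 76.8603]
[ 58.2482 -36.5692  76.3887]<stdin>:9: DeprecationWarning: Arrays of 2-dimensional vectors are deprecated. Use arrays of 3-dimensional vectors instead. (deprecated in NumPy 2.0)
```

To row units: -0.01 m / 0.3 = -0.0333, -0.1208 rad / 6.2832 = -0.0192.

```bash
python3 jog.py '0 0 -0.0333 0 0 -0.0192 0.036 | 0 0 -0.0333 0 0 -0.0192 0.036 | 0 0 0 0 0 -0.0192 0.036 | 0 0 0 0 0 -0.0192 0.036 | 0 0 0 0 0 -0.0192 0.036 | 0 0 0 0 0 -0.0192 0.036 | 0 0 0 0 0 -0.0192 0.036 | 0 0 0 0 0 -0.0192 0.036 | 0 0 0 0 0 -0.0192 0.036 | 0 0 0 0 0 -0.0192 0.036'
python3 jog.py '0 0 0 0 0 -0.0192 0.036 | 0 0 0 0 0 -0.0192 0.036 | 0 0 0 0 0 -0.0192 0.036 | 0 0 0 -0.0143 0 0 0.036 | 0 0 0 -0.0143 0 0 0.036 | 0 0 0 -0.0143 0 0 0.036 | 0 0 0 0 0 0 0.036'
python3 -c "
from h import *
st()"
```

```text
time: 8.75
eef_pos: [0.5344, -0.1516, 0.1826]
orientation: [2.124, -0.307, 2.782]
ft_force: [0.9, -0.5, 0.4]
grip_width: 0.036
grip_force: 0.0
time: 9.33
eef_pos: [0.5336, -0.1488, 0.173]
orientation: [1.827, -0.0, 2.961]
ft_force: [-1.2, 1.0, -1.5]
grip_width: 0.0359
grip_force: 0.0
t 9.33 stand tcp mm [-69.7856  -0.0744 173.0334] phi 75.3 q [-0.7146  0.7167  0.3239  2.2726  0.9838 -1.1648] F [ 0.7377  1.3153 -1.468 ] w 0.03590949008732809
T
 [[ 0.008   0.2539  0.9672]
 [ 1.     -0.0024 -0.0076]
 [ 0.0004  0.9672 -0.2539]]
```

To row units: -0.0216 m / 0.3 = -0.072, 0.0057 m / 0.3 = 0.019.

```bash
python3 jog.py '0 -0.072 0.019 0 0 0 0.036 | 0 -0.072 0.019 0 0 0 0.036 | 0 -0.072 0.019 0 0 0 0.036 | 0 -0.072 0.019 0 0 0 0.036 | 0 0 0 0 0 0 0.036 | 0 0 0 0 0 0 0.036'
python3 -c "
from h import *
p,T=st()
print((np.array([58.7,-1.5,51.7])-p)@T)"
```

```text
time: 9.83
eef_pos: [0.5334, -0.1488, 0.0904]
orientation: [1.832, -0.001, 2.962]
ft_force: [-0.1, 1.2, 0.6]
grip_width: 0.0357
grip_force: 0.0
t 9.83 stand tcp mm [-69.8633   0.0455  90.4101] phi 75.0 q [-0.7141  0.7926  0.2783  2.1439  0.9814 -1.1579] F [1.1918 0.347  0.554 ] w 0.03571280331554327
T
 [[ 0.0071  0.2583  0.966 ]
 [ 1.     -0.0033 -0.0065]
 [ 0.0015  0.9661 -0.2583]]
[ -0.6887  -4.1852 134.2065]
```

To row units: 0.025 m / 0.3 = 0.0833, 0.022 m / 0.3 = 0.0733.

```bash
python3 jog.py '0 -0.0033 0.0833 0 0 0 0.036 | 0 -0.0033 0.0833 0 0 0 0.036 | 0 -0.0033 0.0833 0 0 0 0.036 | 0 -0.0033 0.0733 0 0 0 0.036 | 0 0 0.04 0 0 0 0.036 | 0 0 0.0267 0 0 0 0.036 | 0 0 0 0 0 0 0.036'
python3 -c "
from h import *
p,T=st()
print((np.array([58.7,-1.5,51.7])-p)@T)"
```

```text
time: 10.42
eef_pos: [0.554, -0.0382, 0.0571]
orientation: [1.833, 0.002, 2.963]
ft_force: [-0.3, 0.0, -0.3]
grip_width: 0.0359
grip_force: 0.0
t 10.42 stand tcp mm [42.6206 -1.189  57.1289] phi 75.0 q [-0.5494  0.6779  0.062   1.8872  1.1211 -0.9839] F [-0.0496  0.3366 -0.3007] w 0.03594511486463375
T
 [[ 0.0062  0.2591  0.9658]
 [ 1.      0.0005 -0.0066]
 [-0.0022  0.9659 -0.2591]]
[-0.1992 -1.0779 16.9386]
```

To row units: 0.005 m / 0.3 = 0.0167, 0.004 m / 0.3 = 0.0133.

```bash
python3 jog.py '0 -0.0033 0.0167 0 0 0 0.036 | 0 0 0.0133 0 0 0 0.036 | 0 0 0.0133 0 0 0 0.036 | 0 0 0.0133 0 0 0 0.036 | 0 0 0 0 0 0 0.036'
python3 -c "
from h import *
p,T=st()"
```

```text
time: 10.83
eef_pos: [0.5565, -0.0233, 0.0497]
orientation: [1.832, 0.001, 2.961]
ft_force: [-0.9, 0.3, 0.0]
grip_width: 0.036
grip_force: 0.0
t 10.83 stand tcp mm [57.7231 -1.1364 49.6724] phi 75.0 q [-0.5258  0.6661  0.0335  1.8402  1.1416 -0.9482] F [0.1809 0.98   0.0289] w 0.03595053821854356
T
 [[ 0.0082  0.258   0.9661]
 [ 1.     -0.0016 -0.008 ]
 [-0.0005  0.9661 -0.258 ]]
```

```bash
python3 - <<'E'
from h import *
a=r.capture("wrist");b=r.capture("scene")[140:240,280:440]
cv2.imwrite("pics/m4.png",np.vstack([a[:340,150:550],cv2.resize(b,(400,250),interpolation=cv2.INTER_CUBIC)])[:,:,::-1])
E
```

```text
(no output)
```

View pics/m4.png

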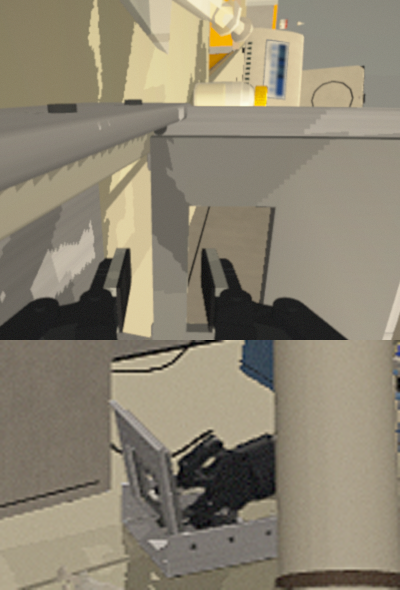

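The view shows the gripper straddling the bar: one finger below the plate's edge (col 118) and one in the slot (col 212), with the bar at cols 152–188. I'll close on it.

To row units: 0.0015 m / 0.3 = 0.005.

```bash
python3 jog.py '0 0.005 0 0 0 0 0.028 | 0 0 0 0 0 0 0.022 | 0 0 0 0 0 0 0.017 | 0 0 0 0 0 0 0.01 | 0 0 0 0 0 0 0.01 | 0 0 0 0 0 0 0.01'
cat > lay.py <<'E'
from h import *
import sys
p,T=st();R0=Ro.from_matrix(T);t0=np.arctan2(-T[2,2],T[0,2])
A=lambda t,z=45.7,b=2:np.array([60.5+.213*120*np.cos(t)-120*np.sin(t)-b,0,z]) # rear lower corner
fr=lambda t:(np.array([np.sin(t),0,np.cos(t)]),np.array([np.cos(t),0,-np.sin(t)]))
if sys.argv[1]=="init":
    u,n=fr(t0);B=A(t0,45,0);print("t0",t0,"B",B,"a,b",(p-B)@u,(p-B)@n);sys.exit()
a,b=float(sys.argv[1]),float(sys.argv[2]);d=.0364
t=t0;N=int(sys.argv[3]);q=p;Rc=R0
for k in range(N):
    t2=min(t+d,np.pi/2);u,n=fr(t2);g=A(t2)+a*u+b*n;g[1]=p[1]
    print(round(t2,3),g.round(1),np.round((g-q)@Rc.as_matrix()/1e3,4),round(t2-t,4));q=g;Rc=Rc*Ro.from_rotvec([t2-t,0,0]);t=t2
E
python3 lay.py init
```

```text
time: 11.43
eef_pos: [0.5569, -0.0235, 0.0519]
orientation: [1.831, 0.001, 2.96]
ft_force: [-1.1, -0.4, 5.3]
grip_width: 0.0151
grip_force: 58.8
t 11.43 stand tcp mm [57.6492 -1.4765 51.9298] phi 75.1 q [-0.5259  0.6633  0.0342  1.8431  1.1424 -0.9481] F [-0.5702  1.0303  5.2705] w 0.015142460295594445
T
 [[ 0.0089  0.2578  0.9662]
 [ 1.     -0.0012 -0.0089]
 [-0.0012  0.9662 -0.2578]]
t0 0.2607065812871035 B [54.2647  0.     45.    ] a,b 7.568059115379128 1.4839436895682396
```

```bash
python3 lay.py 7.6 1.5 36 | tail -36
```

```text
0.297 [51.5 -1.5 52.5] [-0.0001 -0.001  -0.0061] 0.0364
0.334 [47.3 -1.5 52.4] [-0.     -0.0014 -0.004 ] 0.0364
0.37 [43.1 -1.5 52.2] [-0.     -0.0015 -0.0039] 0.0364
0.406 [38.9 -1.5 52.1] [-0.     -0.0016 -0.0038] 0.0364
0.443 [34.8 -1.5 51.9] [-0.     -0.0018 -0.0037] 0.0364
0.479 [30.7 -1.5 51.8] [-0.     -0.0019 -0.0036] 0.0364
0.516 [26.6 -1.5 51.6] [-0.     -0.002  -0.0035] 0.0364
0.552 [22.6 -1.5 51.4] [-0.     -0.0021 -0.0034] 0.0364
0.588 [18.6 -1.5 51.2] [-0.     -0.0023 -0.0033] 0.0364
0.625 [14.7 -1.5 51. ] [-0.     -0.0023 -0.0032] 0.0364
0.661 [10.8 -1.5 50.8] [-0.     -0.0024 -0.003 ] 0.0364
0.698 [ 7.  -1.5 50.6] [-0.     -0.0025 -0.0029] 0.0364
0.734 [ 3.3 -1.5 50.3] [-0.     -0.0026 -0.0027] 0.0364
0.77 [-0.3 -1.5 50.1] [-0.     -0.0026 -0.0026] 0.0364
0.807 [-3.9 -1.5 49.9] [-0.     -0.0027 -0.0024] 0.0364
0.843 [-7.4 -1.5 49.6] [-0.     -0.0027 -0.0022] 0.0364
0.88 [-10.8  -1.5  49.4] [-0.     -0.0027 -0.0021] 0.0364
0.916 [-14.2  -1.5  49.1] [-0.     -0.0027 -0.0019] 0.0364
0.952 [-17.4  -1.5  48.9] [-0.     -0.0027 -0.0018] 0.0364
0.989 [-20.5  -1.5  48.6] [-0.
[... 271 characters left out ...]
[-34.5  -1.5  47.3] [-0.     -0.0024 -0.0008] 0.0364
1.207 [-36.9  -1.5  47. ] [-0.     -0.0024 -0.0007] 0.0364
1.244 [-39.2  -1.5  46.7] [-0.     -0.0023 -0.0006] 0.0364
1.28 [-41.4  -1.5  46.4] [-0.     -0.0022 -0.0004] 0.0364
1.316 [-43.5  -1.5  46.2] [-0.     -0.002  -0.0003] 0.0364
1.353 [-45.4  -1.5  45.9] [-0.     -0.0019 -0.0002] 0.0364
1.389 [-47.2  -1.5  45.6] [-0.     -0.0018 -0.0001] 0.0364
1.426 [-48.8  -1.5  45.3] [-0.     -0.0017 -0.    ] 0.0364
1.462 [-50.3  -1.5  45. ] [-0.     -0.0015  0.0001] 0.0364
1.498 [-51.6  -1.5  44.8] [-0.     -0.0014  0.0001] 0.0364
1.535 [-52.9  -1.5  44.5] [-0.     -0.0012  0.0002] 0.0364
1.571 [-53.9  -1.5  44.2] [-0.     -0.0011  0.0002] 0.0361
```

To row units: -0.006 m / 0.3 = -0.02, -0.004 m / 0.3 = -0.0133, 0.0364 rad / 6.2832 = 0.0058.

```bash
python3 jog.py '0 -0.0033 -0.02 0.0058 0 0 0.01 | 0 -0.0047 -0.0133 0.0058 0 0 0.01 | 0 -0.005 -0.013 0.0058 0 0 0.01 | 0 -0.0053 -0.0127 0.0058 0 0 0.01 | 0 -0.006 -0.0123 0.0058 0 0 0.01 | 0 -0.0063 -0.012 0.0058 0 0 0.01 | 0 -0.0067 -0.0117 0.0058 0 0 0.01'; python3 lay.py 7.6 1.5 9
```

```text
time: 12.02
eef_pos: [0.5509, -0.054, 0.0506]
orientation: [2.089, 0.001, 2.961]
ft_force: [-0.0, -0.0, -1.4]
grip_width: 0.0148
grip_force: 59.1
t 12.02 stand tcp mm [26.5719 -0.8723 50.6182] phi 60.3 q [-0.5313  0.4691 -0.0355  1.6073  0.9545 -0.6357] F [-0.0189  0.0337 -1.3551] w 0.014829317425483128
T
 [[ 0.0082  0.4954  0.8686]
 [ 1.     -0.0033 -0.0075]
 [-0.0009  0.8687 -0.4954]]
0.555 [22.3 -0.9 51.4] [-0.     -0.0015 -0.0041] 0.0364
0.591 [18.3 -0.9 51.2] [-0.     -0.0023 -0.0033] 0.0364
0.628 [14.4 -0.9 51. ] [-0.     -0.0024 -0.0031] 0.0364
0.664 [10.5 -0.9 50.8] [-0.     -0.0024 -0.003 ] 0.0364
0.7 [ 6.8 -0.9 50.5] [-0.     -0.0025 -0.0029] 0.0364
0.737 [ 3.  -0.9 50.3] [-0.     -0.0026 -0.0027] 0.0364
0.773 [-0.6 -0.9 50.1] [-0.     -0.0026 -0.0026] 0.0364
0.81 [-4.2 -0.9 49.9] [-0.     -0.0027 -0.0024] 0.0364
0.846 [-7.7 -0.9 49.6] [-0.     -0.0027 -0.0022] 0.0364
```

To row units: -0.0038 m / 0.3 = -0.0127, -0.0033 m / 0.3 = -0.011, 0.0364 rad / 6.2832 = 0.0058.

```bash
python3 jog.py '0 -0.0057 -0.0127 0.0058 0 0 0.01 | 0 -0.0077 -0.011 0.0058 0 0 0.01 | 0 -0.008 -0.0103 0.0058 0 0 0.01 | 0 -0.008 -0.01 0.0058 0 0 0.01 | 0 -0.0083 -0.0097 0.0058 0 0 0.01 | 0 -0.0087 -0.009 0.0058 0 0 0.01 | 0 -0.0087 -0.0087 0.0058 0 0 0.01 | 0 -0.009 -0.008 0.0058 0 0 0.01 | 0 -0.009 -0.0073 0.0058 0 0 0.01'; python3 lay.py 7.6 1.5 10
```

```text
time: 12.77
eef_pos: [0.5446, -0.0876, 0.0489]
orientation: [2.417, 0.0, 2.961]
ft_force: [-1.2, -0.6, -2.7]
grip_width: 0.015
grip_force: 59.1
t 12.77 stand tcp mm [-7.693  -0.3864 48.93  ] phi 41.5 q [-0.4918  0.295  -0.088   1.4522  0.6832 -0.4053] F [-0.8393  1.1132 -2.7179] w 0.015045370442274565
T
 [[ 0.0082  0.7486  0.663 ]
 [ 1.     -0.0061 -0.0056]
 [-0.0002  0.663  -0.7486]]
0.882 [-11.1  -0.4  49.4] [-0.     -0.0023 -0.0026] 0.0364
0.919 [-14.4  -0.4  49.1] [-0.     -0.0027 -0.0019] 0.0364
0.955 [-17.6  -0.4  48.9] [-0.     -0.0027 -0.0017] 0.0364
0.992 [-20.8  -0.4  48.6] [-0.     -0.0027 -0.0016] 0.0364
1.028 [-23.8  -0.4  48.3] [-0.     -0.0027 -0.0014] 0.0364
1.064 [-26.7  -0.4  48.1] [-0.     -0.0026 -0.0013] 0.0364
1.101 [-29.5  -0.4  47.8] [-0.     -0.0026 -0.0011] 0.0364
1.137 [-32.1  -0.4  47.5] [-0.     -0.0025 -0.001 ] 0.0364
1.174 [-34.7  -0.4  47.3] [-0.     -0.0024 -0.0008] 0.0364
1.21 [-37.1  -0.4  47. ] [-0.     -0.0023 -0.0007] 0.0364
```

To row units: -0.0027 m / 0.3 = -0.009, -0.0026 m / 0.3 = -0.0087, 0.0364 rad / 6.2832 = 0.0058.

```bash
python3 jog.py '0 -0.008 -0.0077 0.0058 0 0 0.01 | 0 -0.009 -0.0063 0.0058 0 0 0.01 | 0 -0.009 -0.0057 0.0058 0 0 0.01 | 0 -0.009 -0.0053 0.0058 0 0 0.01 | 0 -0.009 -0.0047 0.0058 0 0 0.01 | 0 -0.0087 -0.0043 0.0058 0 0 0.01 | 0 -0.0087 -0.0037 0.0058 0 0 0.01 | 0 -0.0083 -0.0033 0.0058 0 0 0.01 | 0 -0.008 -0.0027 0.0058 0 0 0.01 | 0 -0.0077 -0.0023 0.0058 0 0 0.01'; python3 lay.py 7.6 1.5 10
```

```text
time: 13.6
eef_pos: [0.5392, -0.1163, 0.0466]
orientation: [2.781, -0.0, 2.96]
ft_force: [-0.3, 0.0, -3.5]
grip_width: 0.0152
grip_force: 59.0
t 13.6 stand tcp mm [-36.8117  -0.0279  46.6351] phi 20.7 q [-0.3918  0.1639 -0.1332  1.3525  0.3527 -0.2247] F [-0.0415  0.2701 -3.4615] w 0.01522437527687388
T
 [[ 0.0083  0.9355  0.3532]
 [ 1.     -0.0078 -0.0029]
 [ 0.0001  0.3532 -0.9355]]
1.246 [-39.4  -0.   46.7] [-0.     -0.0024 -0.001 ] 0.0364
1.283 [-41.6  -0.   46.4] [-0.     -0.0021 -0.0004] 0.0364
1.319 [-43.6  -0.   46.1] [-0.     -0.002  -0.0003] 0.0364
1.355 [-45.5  -0.   45.9] [-0.     -0.0019 -0.0002] 0.0364
1.392 [-47.3  -0.   45.6] [-0.     -0.0018 -0.0001] 0.0364
1.428 [-48.9  -0.   45.3] [-0.     -0.0017 -0.    ] 0.0364
1.465 [-50.4  -0.   45. ] [-0.     -0.0015  0.0001] 0.0364
1.501 [-51.7  -0.   44.7] [-0.     -0.0014  0.0001] 0.0364
1.537 [-52.9  -0.   44.5] [-0.     -0.0012  0.0002] 0.0364
1.571 [-53.9  -0.   44.2] [-0.     -0.001   0.0002] 0.0334
```

To row units: -0.0024 m / 0.3 = -0.008, -0.0021 m / 0.3 = -0.007, 0.0364 rad / 6.2832 = 0.0058.

```bash
python3 jog.py '0 -0.008 -0.003 0.0058 0 0 0.01 | 0 -0.007 -0.0013 0.0058 0 0 0.01 | 0 -0.0067 -0.001 0.0058 0 0 0.01 | 0 -0.0063 -0.0007 0.0058 0 0 0.01 | 0 -0.006 -0.0003 0.0058 0 0 0.01 | 0 -0.0057 0 0.0058 0 0 0.01 | 0 -0.005 0.0003 0.0058 0 0 0.01 | 0 -0.0047 0.0003 0.0058 0 0 0.01 | 0 -0.004 0.0007 0.0058 0 0 0.01 | 0 0 0 0 0 0 0.01'; python3 lay.py 7.6 1.5 1
python3 - <<'E'
from h import *
import pickle
c=r.calibration("wrist");pickle.dump((c,r.capture("wrist")),open("w5.pkl","wb"))
pickle.dump((r.capture("top"),r.capture("scene")),open("t5.pkl","wb"))
E
```

```text
time: 14.43
eef_pos: [0.5364, -0.1316, 0.0444]
orientation: [3.108, 0.0, 2.961]
ft_force: [-0.9, -2.8, -3.0]
grip_width: 0.015
grip_force: 59.1
t 14.43 stand tcp mm [-52.3847   0.0581  44.4158] phi 1.9 q [-0.2577  0.1045 -0.1668  1.3019  0.0332 -0.0776] F [-2.8873  0.4194 -2.9564] w 0.015006868802701618
T
 [[ 0.0073  0.9994  0.0333]
 [ 1.     -0.0073 -0.0004]
 [-0.0001  0.0333 -0.9994]]
1.571 [-53.9   0.1  44.2] [-0.     -0.0015  0.0002] 0.0333
```

To row units: -0.001 m / 0.3 = -0.0033, -0.0005 m / 0.3 = -0.0017, 0.017 rad / 6.2832 = 0.0027.

```bash
python3 jog.py '0 -0.0033 0 0.0027 0 0 0.01 | 0 -0.0033 0 0.0025 0 0 0.01 | 0 -0.0017 0.0017 0 0 0 0.01 | 0 0 0.0017 0 0 0 0.01 | 0 0 0 0 0 0 0.01'; python3 -c "
from h import *
st()"
```

```text
time: 15.0
eef_pos: [0.5362, -0.1342, 0.0436]
orientation: [3.139, 0.001, 2.961]
ft_force: [-0.6, -0.5, -3.6]
grip_width: 0.0149
grip_force: 59.1
t 15.0 stand tcp mm [-54.9405  -0.1925  43.5695] phi 0.2 q [-0.2467  0.1031 -0.1697  1.2976  0.0031 -0.0658] F [-0.602   0.5484 -3.5911] w 0.014866091830460232
T
 [[ 0.0081  1.      0.003 ]
 [ 1.     -0.0081 -0.0007]
 [-0.0007  0.003  -1.    ]]
```

To row units: 0.0005 m / 0.3 = 0.0017.

```bash
for i in 1 2; do python3 jog.py '0 0 0.0017 0 0 0 0.01 | 0 0 0.0017 0 0 0 0.01 | 0 0 0 0 0 0 0.01' | grep -E "pos|ft"; done
```

```text
eef_pos: [0.5363, -0.1342, 0.0426]
ft_force: [-1.2, -0.2, -3.3]
eef_pos: [0.5364, -0.1342, 0.0418]
ft_force: [-0.0, -0.3, -0.3]
```

To row units: 0.0005 m / 0.3 = 0.0017.

```bash
python3 jog.py '0 0 0.0017 0 0 0 0.01 | 0 0 0 0 0 0 0.01' | grep -E "pos|ft"; python3 jog.py '0 0 0 0 0 0 0.018 | 0 0 0 0 0 0 0.022 | 0 0 0 0 0 0 0.028 | 0 0 0 0 0 0 0.03 | 0 0 0 0 0 0 0.03'; python3 jog.py '0 0 -0.0167 0 0 0 0.03 | 0 0 -0.0333 0 0 0 0.03 | 0 0 -0.0667 0 0 0 0.03 | 0 0 -0.1 0 0 0 0.03 | 0 0 -0.1333 0 0 0 0.03 | 0 0 -0.1333 0 0 0 0.03 | 0 0 -0.1333 0 0 0 0.03 | 0 0 -0.1333 0 0 0 0.03 | 0 0 0 0 0 0 0.03'
python3 - <<'E'
from h import *
import pickle
st()
c=r.calibration("wrist");im=r.capture("wrist");pickle.dump((c,im,r.capture("top"),r.capture("scene")),open("w6.pkl","wb"))
P=[( -66.5,69,59),(75,69,59),(-66.5,-69,59),(75,-69,59)]
rv=cv2.Rodrigues(c["R"])[0]
px=cv2.projectPoints(np.array([W@np.array(p)/1e3+O for p in P]),rv,c["t"],c["intrinsics"],c["distortion"])[0][:,0]
print(px)
E
```

```text
eef_pos: [0.5365, -0.1343, 0.0417]
ft_force: [-0.8, 1.1, 2.1]
time: 16.08
eef_pos: [0.5363, -0.1342, 0.0412]
orientation: [3.139, 0.001, 2.961]
ft_force: [-0.5, -0.0, 0.4]
grip_width: 0.0302
grip_force: 0.0
time: 16.83
eef_pos: [0.5373, -0.1351, 0.2759]
orientation: [3.14, 0.013, 2.961]
ft_force: [1.6, 0.2, 1.5]
grip_width: 0.03
grip_force: 0.0
t 16.83 stand tcp mm [-55.7332  -1.4284 275.9149] phi 0.1 q [-0.2478  0.1059  0.284   1.7362  0.0028 -0.0668] F [ 0.4743 -1.5047  1.5217] w 0.029978266674566264
T
 [[ 0.0082  1.      0.0018]
 [ 0.9999 -0.0082 -0.0129]
 [-0.0129  0.0019 -0.9999]]
[[304.1683 102.4381]
 [431.7466 101.9372]
 [306.3422 218.0147]
 [419.3756 217.0077]]
```

```bash
cat > prof.py <<'E'
from h import *
import pickle,sys
c,im=pickle.load(open(sys.argv[1],"rb"))[:2]
g=cv2.GaussianBlur(cv2.cvtColor(im,cv2.COLOR_RGB2GRAY),(3,3),0).astype(float)
def P(X):
    return cv2.projectPoints((W@np.array(X,float).T/1e3).T+O,cv2.Rodrigues(c["R"])[0],c["t"],c["intrinsics"],c["distortion"])[0][:,0].astype(np.float32)
def scan(name,pts,co):
    px=P(pts);v=cv2.remap(g.astype(np.float32),px[:,0].reshape(1,-1),px[:,1].reshape(1,-1),cv2.INTER_LINEAR)[0]
    d=v[4:]-v[:-4];k=[i for i in range(len(d)) if abs(d[i])>9 and abs(d[i])==max(abs(d[max(0,i-6):i+7]))]
    print(name,[(round(co[i+2],1),int(d[i])) for i in k])
xs=np.arange(-90,80,.5);ys=np.arange(-85,85,.5)
for y in(-60,-50,-42,-20,0,20,42,50,60):scan(f"y={y}",[(x,y,53) for x in xs],xs)
for x in(-64,-58,-35,-20,10,40,52):scan(f"x={x}",[(x,y,53) for y in ys],ys)
E
python3 prof.py w6.pkl
```

```text
y=-60 [(np.float64(-76.0), 30), (np.float64(-70.5), -47), (np.float64(55.0), -9), (np.float64(59.0), 9)]
y=-50 [(np.float64(-75.5), -20), (np.float64(-63.0), 9), (np.float64(71.0), 24)]
y=-42 [(np.float64(-70.0), -25), (np.float64(61.0), 29)]
y=-20 [(np.float64(-72.5), 13), (np.float64(-63.0), -30), (np.float64(-43.0), -9), (np.float64(-8.0), 13), (np.float64(68.5), 23)]
y=0 [(np.float64(-63.0), -29), (np.float64(-62.5), -29), (np.float64(-43.0), -9), (np.float64(-7.5), 12), (np.float64(75.5), 18)]
y=20 [(np.float64(-75.0), -12), (np.float64(-63.0), -25), (np.float64(-7.0), 14), (np.float64(58.0), -12)]
y=42 [(np.float64(-74.0), -13), (np.float64(-63.0), -19), (np.float64(61.5), 32), (np.float64(72.0), -30)]
y=50 [(np.float64(-74.5), -10), (np.float64(-62.5), -22)]
y=60 [(np.float64(-76.0), 20), (np.float64(-71.5), -33), (np.float64(-62.5), -33)]
x=-64 [(np.float64(-71.5), -38), (np.float64(-64.5), 16), (np.float64(-28.0), 9), (np.float64(55.5), 13), (np.float64(61.5), 9), (np.float64(67.0), -16), (np.float64(74.5), -39)]
x=-58 [(np.float64(-71.5), -39), (np.float64(-62.0), 15), (np.float64(65.0), 12), (np.float64(70.0), 19), (np.float64(75.5), -58)]
x=-35 [(np.float64(-71.5), -39), (np.float64(-62.5), 15), (np.float64(-36.5), -20), (np.float64(64.5), 14), (np.float64(70.0), 23), (np.float64(75.0), -36)]
x=-20 [(np.float64(-71.0), -39), (np.float64(-62.5), 13), (np.float64(-36.5), -21), (np.float64(26.5), 20), (np.float64(33.5), -12), (np.float64(64.5), 14), (np.float64(70.0), 25), (np.float64(75.5), -39)]
x=10 [(np.float64(-71.5), -35), (np.float64(-63.0), 13), (np.float64(64.5), 11), (np.float64(70.0), 24), (np.float64(75.0), -43)]
x=40 [(np.float64(-71.5), -35), (np.float64(-62.5), 17), (np.float64(64.5), 15), (np.float64(69.5), 21), (np.float64(75.5), -56)]
x=52 [(np.float64(-71.0), -34), (np.float64(-63.0), 13), (np.float64(64.5), 13), (np.float64(69.5), 30), (np.float64(75.0), -38)]
```

```bash
python3 -c "
from workcell import r
print(r.close_job())"
```

```text
the job is handed in; nothing more can be done
None
```

The plate is turned over in its stand, smooth side up and slot edge at the front. It is seated on both ledges about 3 mm from the front stops, flat to about 1.5 mm by the wrist camera. The robot was clear of everything when I handed the job in at about 17 s of the 64 s. The hardest contact was a fingertip push of about 53 N, when I pressed the plate onto the back-rest to check that it was leaning.

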